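Make up the sampling kit and the gravimetric kit

TASK

Make up two student kits from the stock on the worktop. Sampling kit, in the grey block: stand the amber bottle in the large hole and the white-capped vial in the small hole, and close the bottle with the stopper that fits its neck, pushed in until its head rests on the rim. Gravimetric kit, in the low steel tray: stand the crucible in the wide compartment and the larger of the two weights in the narrow one, all upright on the bottom; leave the spare stopper and the spare weight where they stand.

Things in the scene. Friction and masses are not known exactly. Their poses are not given: they have to be found in the camera images.
- bottle_mid (a point): Empty wide-neck sample bottle of amber glass, the only open bottle, loose, standing upright: 44 mm diameter body (straight sides from 3 to 51 mm up), shoulder narrowing to a short neck with a 39 mm wide rim, 75 mm high in all, about 80 g. The mouth is open: 33 mm wide at the rim, funnelling down to a 29 mm bore. This point is on its axis, half-way up (37.5 mm above its underside and below its rim); z is up along the bottle.
- stopper_mid (a point): The larger of two dark grey plastic stoppers, loose, standing on its plug: a round ribbed head 36 mm in diameter (38 mm over the ribs) and 14 mm high above a tapered plug 16 mm long (26 mm wide under the head, 22 mm at the foot); 30 mm high in all, about 18 g. It fits the bottle's neck: plug inside, head resting on the rim. This point is on its axis half-way up (15 mm above the foot, 1 mm below the underside of the head); z points up through the head.
- spare_stopper_mid (a point): The smaller dark grey plastic stopper, for another bottle (it would fall through this neck), loose, standing on its plug: head 25 mm in diameter, 22 mm high in all. It stays where it is. This point is on its axis half-way up; z is up.
- vial_mid (a point): Clear sample vial with a white cap, loose, standing upright: body 27 mm in diameter up to 46 mm, the cap 22 mm wide, 59 mm high in all, about 22 g. This point is on its axis half-way up (29.5 mm above its underside); z is up.
- crucible_mid (a point): White porcelain crucible, open cup without handle, loose, standing upright: 40 mm wide at the rim, sides nearly straight from 10 mm up, 30 mm wide at the foot, 30 mm high, about 35 g. This point is on its axis half-way up (15 mm above its underside); z is up.
- weight_mid (a point): The larger of two brass-coloured calibration weights with a knob, loose, standing upright: body 28 mm in diameter and 26 mm high, knob on top 16 mm wide, 35 mm high in all, about 200 g. This point is on its axis half-way up (17.5 mm above its underside); z is up.
- spare_weight_mid (a point): The smaller calibration weight of the same form: body 22 mm in diameter, 31 mm high in all. It stays where it is. This point is on its axis half-way up; z is up. (Of the place: tall rigs stand on the worktop close behind the strip where the kits and the stock are, left and right, so things are best carried along the front edge.)
- bottle_block: Sampling-kit block: grey plastic block 84 x 160 x 22 mm (x, y, z), fixed to the worktop, with two round holes 14 mm deep from above (their floors are 8 mm above the block's underside), rims bevelled by 2 mm. Large hole, 58 mm in diameter, for the bottle, centred at (0, -40 mm) in the block's own x, y; small hole, 42 mm in diameter, for the vial, centred at (0, +45 mm). Origin: centre of its underside, on the worktop; its y runs along its length.
- section_tray: Gravimetric-kit tray: low stainless steel tray 76 x 131 x 12 mm (x, y, z), fixed to the worktop, floor 3 mm thick, walls 3 mm thick and 12 mm high, parted by a 3 mm wide, 10 mm high divider. Wide compartment, 70 x 74 mm, for the crucible, centred at (0, -25 mm) in the tray's own x, y; narrow compartment, 70 x 48 mm, for the weight, centred at (0, +38 mm). Origin: centre of its underside, on the worktop; its y runs along its length.
There are look-alikes about, which are no part of the job. Of the things shaped like the part that bears bottle_mid, the amber glass one is meant.

How it is judged:
At the end, for the whole second after the job is handed in: Bottle and vial upright on the floors of their holes (10 mm, 0.12 rad); large stopper in the neck, head on the rim (axes 7 mm, height 3.5 mm); crucible and larger weight upright on the floors of their compartments; all released, at rest; spares within 30 mm of their starts (x of bottle_mid in the frame of bottle_block between -0.01 and 0.01 m and y of bottle_mid in the frame of bottle_block between -0.05 and -0.03 m and z of bottle_mid in the frame of bottle_block between 0.0415 and 0.0495 m and angle between each of bottle_mid, vial_mid, crucible_mid, weight_mid's own z axis and vertical below 0.12 rad and x of vial_mid in the frame of bottle_block between -0.01 and 0.01 m and y of vial_mid in the frame of bottle_block between 0.035 and 0.055 m and z of vial_mid in the frame of bottle_block between 0.0335 and 0.0415 m and x of crucible_mid in the frame of section_tray between -0.02 and 0.02 m and y of crucible_mid in the frame of section_tray between -0.0455 and -0.0055 m and z of crucible_mid in the frame of section_tray between 0.014 and 0.022 m and x of weight_mid in the frame of section_tray between -0.022 and 0.022 m and y of weight_mid in the frame of section_tray between 0.026 and 0.051 m and z of weight_mid in the frame of section_tray between 0.0165 and 0.0245 m and horizontal distance between stopper_mid and bottle_mid below 0.007 m and angle between the z axis of stopper_mid and the z axis of bottle_mid, either way round below 0.12 rad and z of stopper_mid in the frame of bottle_mid between 0.0335 and 0.0405 m and angle between stopper_mid's own z axis and vertical below 0.15 rad and linear speed of each of bottle, stopper, vial, crucible, weight below 0.01 m/s and contact force between the fingers and bottle below 0.05 N and contact force between the fingers and stopper below 0.05 N and contact force between the fingers and vial below 0.05 N and contact force between the fingers and crucible below 0.05 N and contact force between the fingers and weight below 0.05 N and distance of each of spare_stopper_mid, spare_weight_mid from where it was at the start of the episode below 0.03 m); the robot touches nothing.
It fails at once if the spare stopper or the spare weight was carried off or knocked away (distance of any of spare_stopper_mid, spare_weight_mid from where it was at the start of the episode above 0.04 m).
It also fails if it takes over 134 s, if anything falls off the work surface, if the arm or the gripper's body presses on something with over 40 N, if the wrist force passes 120 N, or if a joint passes its speed limit or range.

ROBOT

A 6-joint arm with a two-finger parallel gripper is mounted at the origin on a cart in front of the work surface, level with it; the furniture and walls round the work are solid. World frame = base frame: x ahead of the robot, y to its left, z up, the work surface at z = 0. Lengths are in m, angles in rad, forces in N, time in s.
With the tool pointing down it reaches from about 0.275 to 0.725 m from the base axis. Payload 15.9 kg.
Tool frame: the origin (TCP) lies at the very end of the fingers, on their centre line; the grasp point (between the pads) lies 19 mm behind it; x points along the fingers, y is the direction in which the jaws open and shut, and the axes are right-handed (so a half turn about x gives the same grasp; the last joint's range is limited). The gripper opens to 85 mm and grips with 20 to 120 N. Pads are 22 mm wide; open, the fingers measure 114 mm over their backs; the gripper's body (76 mm by 85 mm) begins 54 mm behind the grasp point. The pads swing forward as they close: fully open they stand 13 mm farther back than shut.
Start: joints at [1.166, 0.213, -0.034, 1.323, 0, 1.571], TCP at [0.197, 0.46, 0.231] pointing down, gripper open.
Joint ranges: [-2.98, 2.98], [-0.74, 1.72], [-1.14, 1.35], [-2.1, 2.04], [-1.57, 1.44], [-3.14, 3.14]. Speed limits (rad/s): [1.89, 1.89, 2.39, 2.57, 3.14, 3.14].

INTERFACE

Orientations are given as a unit quaternion [x, y, z, w].
In Python, from station import robot gives the robot as it stands.
- The arm moves only by the shell command python3 -m creep 'ROWS' [FORCE]. ROWS is JSON, a list that holds one entry, the list of rows, each a list of 7 numbers: the shift along the tool's x, y, z in m, then the turn, a rotation vector about the tool's x, y, z in rad, then the gripper command: -1 is shut, 1 is fully open, values between are in proportion. In form: [[[dx, dy, dz, wx, wy, wz, grip], ...]]. A call has 1 to 5 rows; each row is the pose to reach, as a shift and turn from the pose commanded when the call began, along the tool's axes at that moment; what a row does not reach only later rows make up. A row lasts 1/12 s, in which the tool goes at most 41.7 mm and 7.16 degrees, less where a joint would pass 70% of its speed; a pose out of reach is approached as far as the arm can. A call with a gripper value outside its range is refused whole. The fingers move at their own pace and stop on an object; FORCE is the grip in N (left out, the last holds). Time passes only in rows, so rows that repeat a pose let the fingers close. It gives the time, the measured TCP pose, the force and the opening at its end, in the units of the state.
- robot.observe(): the state, without advancing time (a new reading comes with each control period).
- robot.read_camera(name): name is "scene" or "side" or "wrist"; returns a dict with "img" (384x512x3 uint8, blue, green, red), "K" (3x3 intrinsics, pixels), "extrinsics" (4x4, takes a point from world to camera coordinates). Camera axes: x right, y down, z forward; pixel columns grow to the right and rows downward; lengths in m; the calibration is good to about 2 mm. A picture is of the moment at which its call begins. There is no depth.
- robot.close_job(): hands the job in, once; it reports no verdict.
The state is a dict: "time": time; "q": joint angles; "joint_vel": joint speeds; "joint_torque": joint torques, N m; "position": TCP position; "tool_rot": TCP orientation; "contact_force": force on the tool from outside, world axes, zero at the start; "torque": the same for the moment, N m; "opening": opening from 0.0 (shut) to 1.0 (fully open).
Only numpy, scipy, OpenCV 4.12 (cv2) and the standard library are available. Lean on these libraries where they do the work, as an engineer would, in place of code of your own. Each camera call takes 0.05 s, during which the arm holds its last target. There are 200 camera calls.

## Working session

There is one attempt and no reset: what is moved stays moved. The work goes in short steps, Python scripts to look and compute and a shell command to move; the robot and the scene stay as the last step left them, time stands still between calls to the robot, and variables do not carry over. Pictures are saved under pics/ and viewed, about 12 in all and at most 16, crops included, and the job is handed in when it is done.

```bash
mkdir -p pics; ls; python3 - <<'E'
from station import robot
import cv2
s=robot.observe(); print({k:s[k] for k in("time","q","position","tool_rot","opening")})
for n in("scene","side","wrist"):
    c=robot.read_camera(n); cv2.imwrite(f"pics/{n}0.png",c["img"]); print(n,c["K"].tolist(),c["extrinsics"].round(4).tolist())
a=cv2.imread("pics/scene0.png");b=cv2.imread("pics/side0.png")
cv2.imwrite("pics/s0big.png",cv2.resize(a,(800,600),interpolation=cv2.INTER_CUBIC))
cv2.imwrite("pics/d0big.png",cv2.resize(b,(800,600),interpolation=cv2.INTER_CUBIC))
E
```

```text
pics
{'time': 0.0, 'q': array([ 1.16598186e+00,  2.13371052e-01, -3.50473697e-02,  1.32352103e+00,
       -1.79871881e-05,  1.57084242e+00]), 'position': array([0.19679323, 0.45926786, 0.23081338]), 'tool_rot': array([ 0.14176701,  0.69274317, -0.14256139,  0.69259315]), 'opening': 1.0025834300367273}
scene [[438.4421344459561, 0.0, 251.60660650001398], [0.0, 438.4421344459561, 192.07567111492318], [0.0, 0.0, 1.0]] [[0.6757, -0.7371, -0.0133, -0.3535], [-0.4487, -0.3968, -0.8008, 0.2727], [0.585, 0.5471, -0.5988, 1.0584], [0.0, 0.0, 0.0, 1.0]]
side [[436.29616494397874, 0.0, 254.0947049318428], [0.0, 436.29616494397874, 188.92012763693816], [0.0, 0.0, 1.0]] [[-0.9901, -0.1392, -0.0198, 0.4858], [-0.0379, 0.4002, -0.9156, 0.0614], [0.1354, -0.9058, -0.4015, 1.1007], [0.0, 0.0, 0.0, 1.0]]
wrist [[316.5377440938342, 0.0, 259.29351030569023], [0.0, 316.5377440938342, 192.16668623216665], [0.0, 0.0, 1.0]] [[0.3941, 0.9191, -0.001, -0.5007], [0.8849, -0.3791, 0.2705, -0.0345], [0.2483, -0.1075, -0.9627, 0.3777], [0.0, 0.0, 0.0, 1.0]]
```

View pics/s0big.png

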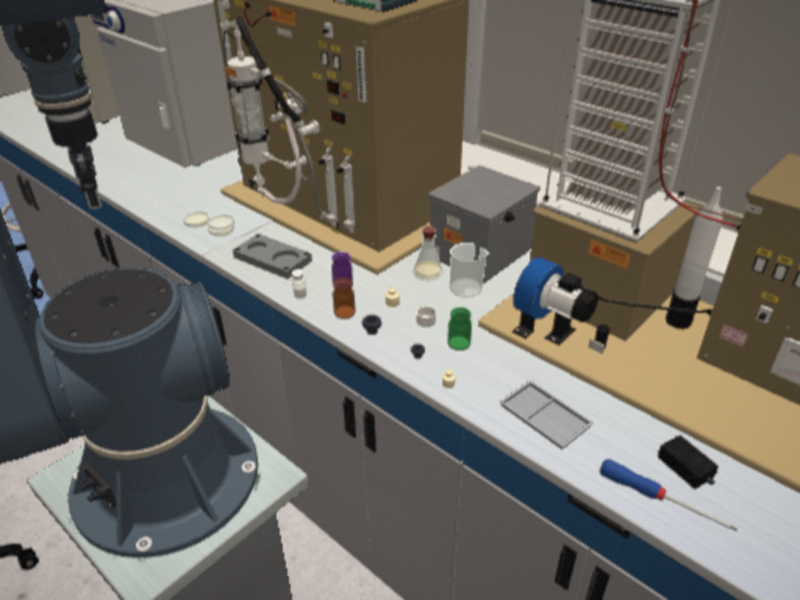

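View pics/d0big.png

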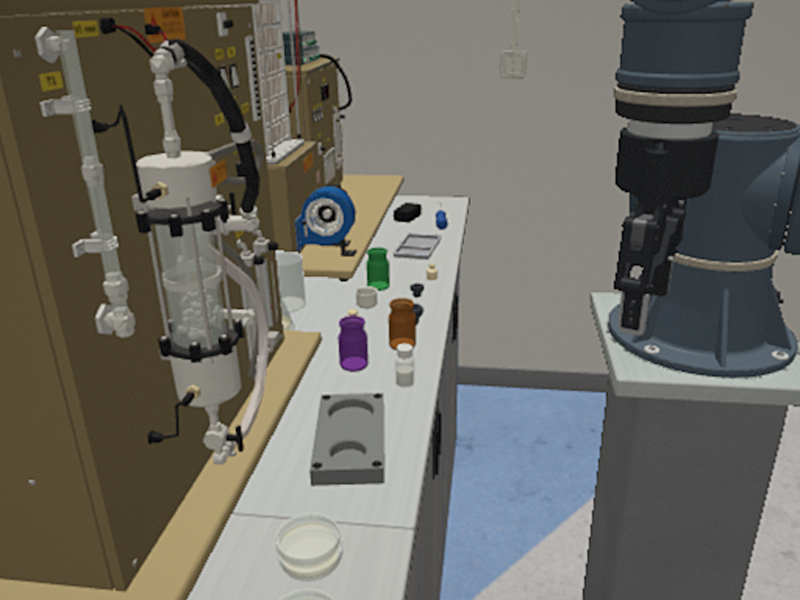

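The scene view shows, in 800x600 px, the block around (272,255), the vial (299,285), amber bottle (344,300) with purple one behind it, the large stopper (372,324), small stopper (418,350), the weights (392,297) and (449,379), crucible (426,316) and tray (546,413). I'll enlarge both views to measure.

```bash
python3 - <<'E'
import cv2
a=cv2.imread("pics/scene0.png");b=cv2.imread("pics/side0.png")
cv2.imwrite("pics/sc1.png",cv2.resize(a[145:295,140:390],None,fx=3.2,fy=3.2,interpolation=cv2.INTER_CUBIC))
cv2.imwrite("pics/sd1.png",cv2.resize(b[140:320,180:310],None,fx=3.3,fy=3.3,interpolation=cv2.INTER_CUBIC))
E
```

```text
(no output)
```

View pics/sc1.png

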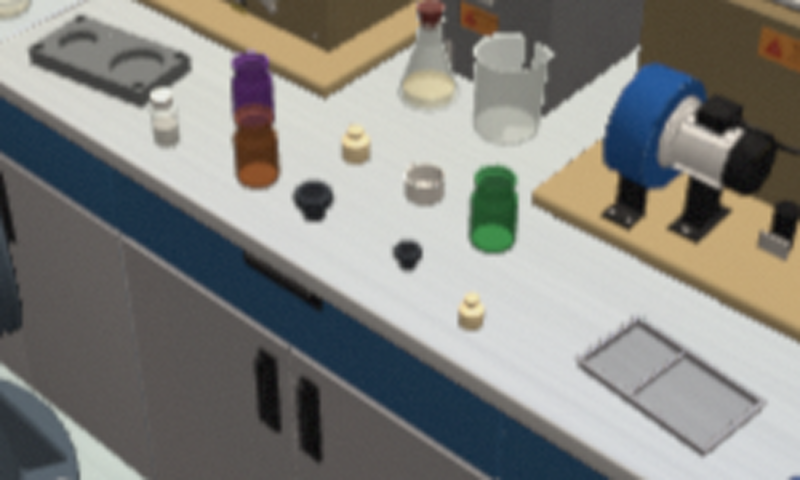

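View pics/sd1.png

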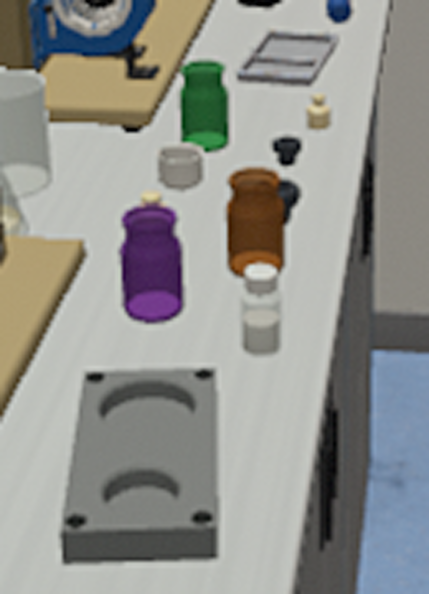

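The crops give, for the scene, the vial, stopper, weight A (29 px wide, so the larger), weight B (26 px), the crucible and tray corners, and in the side view the unobstructed amber bottle. I'll convert these to positions and use both views together.

```bash
cat > h.py <<'E'
import numpy as np, cv2
from scipy.optimize import least_squares
from scipy.spatial.transform import Rotation as R
def proj(c,P):
    P=np.atleast_2d(P); q=P@c["extrinsics"][:3,:3].T+c["extrinsics"][:3,3]; q=q@c["K"].T; return q[:,:2]/q[:,2:]
def onplane(c,uv,z):
    E=c["extrinsics"];Rm=E[:3,:3];o=-Rm.T@E[:3,3];d=Rm.T@np.linalg.inv(c["K"])@[uv[0],uv[1],1]
    return (o+d*(z-o[2])/d[2])[:3]
E
python3 - <<'E'
from h import *
from station import robot
S=robot.read_camera("scene");D=robot.read_camera("side")
s=lambda x,y:np.array([140+(x+.5)/3.2-.5,145+(y+.5)/3.2-.5])
d=lambda x,y:np.array([180+(x+.5)/3.3-.5,140+(y+.5)/3.3-.5])
obj={"vial":(.0295,s(165,118),d(261,309)),"bottle":(.0375,s(256.5,144),d(256,222)),"stop":(.015,s(314,202),None),"spst":(.011,s(407.5,255),d(287,150)),
"wA":(.0175,s(355.5,145),None),"wB":(.0155,s(471,312),d(319,111)),"cruc":(.015,s(424.5,184),d(180.5,166))}
for k,(z,a,b) in obj.items(): print(k,onplane(S,a,z).round(4),None if b is None else onplane(D,b,z).round(4))
def fit(pts,x0):
    def f(p):
        r=[]
        for c,uv,l in pts:
            a=p[2];w=[p[0]+l[0]*np.cos(a)-l[1]*np.sin(a),p[1]+l[0]*np.sin(a)+l[1]*np.cos(a),l[2]]
            r+=list(proj(c,w)[0]-uv)
        return r
    o=least_squares(f,x0,loss="soft_l1");print(o.x.round(4),np.array(o.fun).reshape(-1,2).round(1).tolist())
h=.022
fit([(S,s(81,41),(0,.045,h)),(S,s(137,63),(0,-.04,h)),(D,d(85,372),(.042,-.08,h)),(D,d(217,370),(-.042,-.08,h)),(D,d(217,535),(-.042,.08,h)),(D,d(63,535),(.042,.08,h)),(D,d(217,557),(-.042,.08,0)),(D,d(63,560),(.042,.08,0)),(S,s(189,63),(.042,-.08,h)),(S,s(137,98),(-.042,-.08,h))],[.4,.3,0])
h=.012
fit([(S,s(577,360),(-.038,.0655,h)),(S,s(637,320),(.038,.0655,h)),(S,s(765,405),(.038,-.0655,h)),(S,s(706,452),(-.038,-.0655,h)),(S,s(635,393),(-.035,.0125,.01)),(S,s(688,354),(.035,.0125,.01))],[.4,-.3,0])
E
```

```text
vial [0.4538 0.2005 0.0295] [0.4512 0.2024 0.0295]
bottle [0.4769 0.0913 0.0375] [0.4699 0.0873 0.0375]
stop [0.469  0.0069 0.015 ] None
spst [ 0.4736 -0.1061  0.011 ] [ 0.4695 -0.1113  0.011 ]
wA [0.5592 0.0365 0.0175] None
wB [ 0.4496 -0.1989  0.0155] [ 0.4492 -0.1946  0.0155]
cruc [ 0.5593 -0.0535  0.015 ] [ 0.5546 -0.0593  0.015 ]
[0.5    0.3508 0.1562] [[-1.6, -0.2], [-0.8, 0.0], [0.1, -0.7], [0.2, -1.1], [0.0, -2.9], [-1.0, -1.6], [0.4, 0.5], [-0.1, 0.8], [-0.3, -2.2], [0.0, -1.6]]
[ 0.4967 -0.369  -0.1196] [[0.6, 0.1], [0.7, -0.6], [0.4, -0.5], [0.0, -0.0], [-1.5, 0.8], [-0.7, 0.2]]
```

```bash
cat >> h.py <<'E'
def st():
    from station import robot
    s=robot.observe(); M=R.from_quat(s["tool_rot"]).as_matrix()
    print("t",round(s["time"],2),"pos",s["position"].round(4),"q",s["q"].round(2),"F",s["contact_force"].round(1),"open",round(s["opening"],3)); return s,M
def to(p,jaw=0.0):
    "tool-axis shift and rotvec to reach world p, tool down, tool y at angle jaw (rad) from world +x"
    s,M=st(); y=np.array([np.cos(jaw),np.sin(jaw),0]);x=np.array([0,0,-1.]);G=np.c_[x,y,np.cross(x,y)]
    print("shift",(M.T@(np.array(p)-s["position"])).round(4),"turn",R.from_matrix(M.T@G).as_rotvec().round(4))
E
python3 - <<'E'
from h import *
s,M=st(); print(M.round(3))
from station import robot
c=robot.read_camera("wrist");E=c["extrinsics"]
print("cam in tool",(M.T@(-E[:3,:3].T@E[:3,3]-s["position"])).round(4),(E[:3,:3]@M).round(3))
for j in (0,np.pi,np.pi/2): to([.455,.2,.2],j)
E
```

```text
t 0.25 pos [0.1969 0.4595 0.2311] q [ 1.17  0.21 -0.03  1.32 -0.    1.57] F [ 0.4 -0.3  0.5] open 1.0
[[-0.     0.394  0.919]
 [-0.     0.919 -0.394]
 [-1.    -0.     0.   ]]
cam in tool [-0.1415  0.0012 -0.0689] [[ 0.     1.     0.   ]
 [-0.271 -0.     0.963]
 [ 0.963 -0.     0.271]]
t 0.3 pos [0.1968 0.4595 0.2311] q [ 1.17  0.21 -0.03  1.32  0.    1.57] F [-0.6  0.2 -0. ] open 0.998
shift [ 0.0312 -0.1368  0.3395] turn [1.166e+00 2.000e-04 3.000e-04]
t 0.3 pos [0.1968 0.4595 0.2311] q [ 1.17  0.21 -0.03  1.32  0.    1.57] F [-0.6  0.2 -0. ] open 0.998
shift [ 0.0312 -0.1368  0.3395] turn [-1.9756e+00 -4.0000e-04  3.0000e-04]
t 0.3 pos [0.1968 0.4595 0.2311] q [ 1.17  0.21 -0.03  1.32  0.    1.57] F [-0.6  0.2 -0. ] open 0.998
shift [ 0.0312 -0.1368  0.3395] turn [-4.048e-01 -1.000e-04  4.000e-04]
```

```bash
python3 -m creep '[[[0.03,-0.137,0.34,1.166,0,0,1],[0.03,-0.137,0.34,1.166,0,0,1],[0.03,-0.137,0.34,1.166,0,0,1],[0.03,-0.137,0.34,1.166,0,0,1],[0.03,-0.137,0.34,1.166,0,0,1]]]'; python3 -c "
from h import *
to([.455,.23,.2],0)"
```

```text
time: 0.72
position: [0.3443, 0.3108, 0.2143]
tool_rot: [0.35, 0.614, -0.35, 0.614]
contact_force: [0.8, 1.3, 0.2]
opening: 1.001
t 0.72 pos [0.3443 0.3108 0.2143] q [ 0.73  0.14 -0.16  1.26  0.    1.77] F [0.8 1.3 0.2] open 1.001
shift [0.0143 0.054  0.126 ] turn [ 5.354e-01 -2.000e-04 -3.000e-04]
```

```bash
python3 -m creep '[[[0.014,0.054,0.126,0.535,0,0,1],[0.014,0.054,0.126,0.535,0,0,1],[0.014,0.054,0.126,0.535,0,0,1],[0.014,0.054,0.126,0.535,0,0,1],[0.014,0.054,0.126,0.535,0,0,1]]]'; python3 -m creep '[[[0,0,0,0,0,0,1],[0,0,0,0,0,0,1]]]'; python3 -c "
from h import *
to([.455,.2,.2],0)
from station import robot
c=robot.read_camera('wrist');np.save('w1.npy',c,allow_pickle=True);cv2.imwrite('pics/w1.png',cv2.resize(c['img'],(800,600),interpolation=cv2.INTER_CUBIC))
"
```

```text
time: 1.13
position: [0.4567, 0.2298, 0.1995]
tool_rot: [-0.501, -0.498, 0.502, -0.499]
contact_force: [-0.3, -0.4, -0.2]
opening: 1.0
time: 1.3
position: [0.4544, 0.2322, 0.2002]
tool_rot: [0.498, 0.502, -0.498, 0.502]
contact_force: [-0.5, -0.2, 0.5]
opening: 1.0
t 1.3 pos [0.4544 0.2322 0.2002] q [ 0.47  0.24 -0.08  1.25  0.    2.04] F [-0.5 -0.2  0.5] open 1.0
shift [0.0002 0.0003 0.0322] turn [0.0076 0.     0.0003]
```

View pics/w1.png

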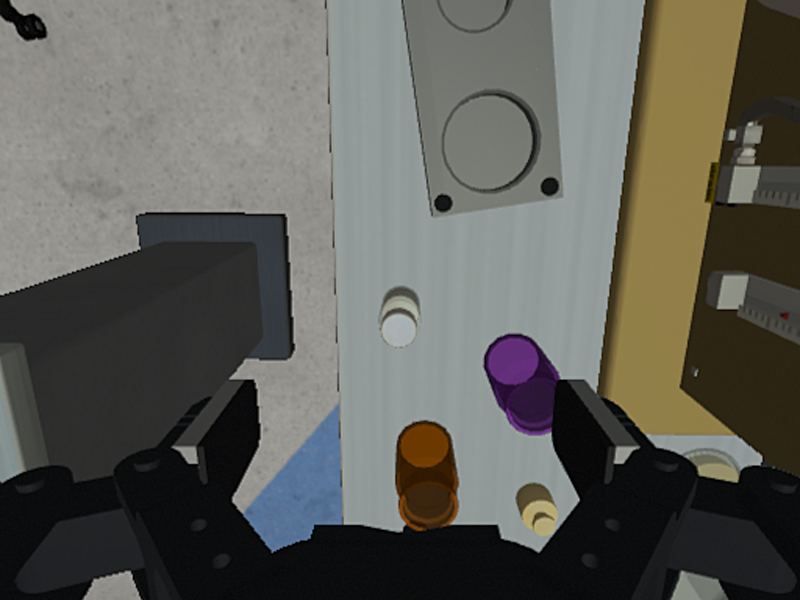

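The wrist view shows the vial cap (399,329), the amber bottle base (425,444) and rim (429,505), weight A's knob (544,523), and the block's large hole (490,141) with front corners (433,216) and (563,196).

```bash
python3 - <<'E'
from h import *
c=np.load('w1.npy',allow_pickle=True).item()
w=lambda x,y:((x+.5)/1.5625-.5,(y+.5)/1.5625-.5)
for n,p,z in [("vialcap",(399,329),.059),("bottle base",(425,444),0.001),("bottle rim",(429,505),.075),("wA knob",(544,523),.035),("hole",(490,141),.022),("c1",(433,216),.022),("c2",(563,196),.022),("c3",(402,-2),.022),("hole2",(475,-8),.022)]: print(n,onplane(c,w(*p),z).round(4))
E
```

```text
vialcap [0.4509 0.2045 0.059 ]
bottle base [0.4708 0.09   0.001 ]
bottle rim [0.4705 0.0923 0.075 ]
wA knob [0.5581 0.0459 0.035 ]
hole [0.506  0.3144 0.022 ]
c1 [0.4719 0.2684 0.022 ]
c2 [0.554  0.2816 0.022 ]
c3 [0.4514 0.3921 0.022 ]
hole2 [0.493  0.3954 0.022 ]
```

```bash
python3 -m creep '[[[0.02,-0.0035,0.028,0.0076,0,0,1],[0.06,-0.0035,0.028,0.0076,0,0,1],[0.10,-0.0035,0.028,0.0076,0,0,1],[0.14,-0.0035,0.028,0.0076,0,0,1],[0.178,-0.0035,0.028,0.0076,0,0,1]]]' 30; python3 -m creep '[[[0,0,0,0,0,0,1],[0,0,0,0,0,0,-1],[0,0,0,0,0,0,-1],[0,0,0,0,0,0,-1],[0,0,0,0,0,0,-1]]]' 30;  python3 -m creep '[[[0,0,0,0,0,0,-1],[0,0,0,0,0,0,-1],[0,0,0,0,0,0,-1],[0,0,0,0,0,0,-1],[0,0,0,0,0,0,-1]]]' 30; python3 -c "
from h import *
to([.4933,.3984,.1],.158)"
```

```text
time: 1.77
position: [0.4505, 0.2046, 0.021]
tool_rot: [0.5, 0.5, -0.499, 0.5]
contact_force: [0.8, -0.8, -0.7]
opening: 0.997
time: 2.18
position: [0.4527, 0.205, 0.0245]
tool_rot: [0.501, 0.499, -0.499, 0.5]
contact_force: [-0.3, 0.4, 0.8]
opening: 0.452
time: 2.6
position: [0.4522, 0.2047, 0.0238]
tool_rot: [0.501, 0.499, -0.499, 0.5]
contact_force: [-1.6, 0.3, 13.0]
opening: 0.295
t 2.6 pos [0.4522 0.2047 0.0238] q [ 0.42  0.34 -0.41  0.81  0.    2.  ] F [-1.6  0.3 13. ] open 0.295
shift [-0.0759  0.041  -0.1938] turn [-0.1595 -0.0011 -0.0023]
```

```bash
python3 -m creep '[[[-0.01,0,0,0,0,0,-1],[-0.02,0,0,0,0,0,-1],[-0.05,0,0,0,0,0,-1],[-0.07,0,0,0,0,0,-1],[-0.07,0,0,0,0,0,-1]]]' 30; python3 -c "
from h import *
to([.4933,.3984,.1],.158)
from station import robot
a=robot.read_camera('wrist')['img'];b=robot.read_camera('side')['img'][190:310,200:330]
b=cv2.resize(b,(416,384),interpolation=cv2.INTER_CUBIC)
cv2.imwrite('pics/w2.png',cv2.resize(np.hstack([a,b]),(800,331)))"
```

```text
time: 3.02
position: [0.4534, 0.2051, 0.0972]
tool_rot: [0.502, 0.499, -0.498, 0.5]
contact_force: [0.7, 0.6, 0.5]
opening: 0.297
t 3.02 pos [0.4534 0.2051 0.0972] q [ 0.42  0.27 -0.31  0.99 -0.    2.  ] F [0.7 0.6 0.5] open 0.297
shift [-0.0021  0.0396 -0.1934] turn [-0.1596 -0.0021 -0.0058]
```

View pics/w2.png

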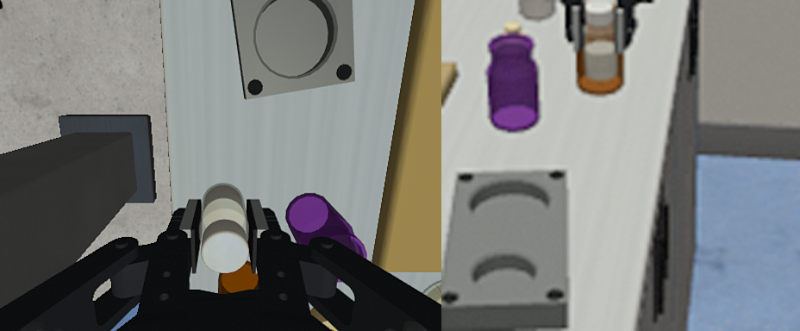

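```bash
python3 -m creep '[[[0,0.01,-0.04,0,0,0,-1],[0,0.02,-0.08,0,0,0,-1],[0,0.03,-0.12,0,0,0,-1],[0,0.04,-0.16,0,0,0,-1],[0,0.04,-0.194,0,0,0,-1]]]'; python3 -m creep '[[[0,0,0,0,0,0,-1],[0,0,0,0,0,0,-1],[0,0,0,0,0,0,-1]]]'; python3 -c "
from h import *
to([.4933,.3994,.0318],0)"
```

```text
time: 3.53
position: [0.4921, 0.4002, 0.0913]
tool_rot: [-0.5, -0.5, 0.501, -0.5]
contact_force: [0.8, 0.3, -0.6]
opening: 0.3
time: 3.78
position: [0.491, 0.3975, 0.0915]
tool_rot: [-0.5, -0.5, 0.501, -0.5]
contact_force: [0.3, -0.5, -0.9]
opening: 0.296
t 3.78 pos [0.491  0.3975 0.0915] q [ 0.68  0.54  0.09  1.12 -0.    2.25] F [ 0.3 -0.5 -0.9] open 0.296
shift [ 0.0596  0.0024 -0.0019] turn [-0.0012  0.0013  0.0012]
```

```bash
python3 -m creep '[[[0.02,0.002,-0.002,0,0,0,-1],[0.04,0.002,-0.002,0,0,0,-1],[0.05,0.002,-0.002,0,0,0,-1],[0.055,0.002,-0.002,0,0,0,-1],[0.055,0.002,-0.002,0,0,0,-1]]]';  python3 -m creep '[[[0,0,0,0,0,0,-1],[0,0,0,0,0,0,-1]]]'; python3 -m creep '[[[0.002,0,0,0,0,0,-1],[0.003,0,0,0,0,0,-1],[0.003,0,0,0,0,0,-1]]]'
```

```text
time: 4.2
position: [0.4931, 0.3989, 0.0366]
tool_rot: [-0.5, -0.499, 0.501, -0.499]
contact_force: [1.0, -1.0, 0.2]
opening: 0.298
time: 4.37
position: [0.4941, 0.4003, 0.0385]
tool_rot: [0.501, 0.499, -0.5, 0.5]
contact_force: [-0.3, 0.7, -0.4]
opening: 0.298
time: 4.62
position: [0.4936, 0.4002, 0.0344]
tool_rot: [0.5, 0.5, -0.5, 0.5]
contact_force: [-0.1, 0.5, -0.7]
opening: 0.296
```

No contact yet; I'll keep descending in small steps.

```bash
for i in 1 2; do :; done; python3 -m creep '[[[0.001,0,0,0,0,0,-1],[0.002,0,0,0,0,0,-1],[0.002,0,0,0,0,0,-1]]]' | sed -n '2p;4p'; python3 -m creep '[[[0.001,0,0,0,0,0,-1],[0.001,0,0,0,0,0,-1]]]'| sed -n '2p;4p'; python3 -m creep '[[[0.001,0,0,0,0,0,-1],[0.001,0,0,0,0,0,-1]]]'| sed -n '2p;4p'
```

```text
position: [0.4935, 0.4001, 0.0321]
contact_force: [0.2, 0.6, 0.2]
position: [0.4935, 0.4004, 0.0319]
contact_force: [-3.7, -0.7, 7.7]
position: [0.4936, 0.4006, 0.0317]
contact_force: [-6.4, -2.1, 19.4]
```

```bash
python3 -m creep '[[[-0.002,0,0,0,0,0,0],[-0.002,0,0,0,0,0,0],[-0.002,0,0,0,0,0,0],[-0.002,0,0,0,0,0,0]]]' | sed -n '2p;4,5p'; python3 -m creep '[[[-0.02,0,0,0,0,0,0],[-0.05,0,0,0,0,0,0.5],[-0.09,0,0,0,0,0,0.5],[-0.12,0,0,0,0,0,0.5],[-0.12,0,0,0,0,0,0.5]]]'; python3 -c "
from h import *
to([.4705,.200,.15],0)
from station import robot
a=robot.read_camera('wrist')['img'];b=robot.read_camera('side')['img'][220:330,180:290]
b=cv2.resize(b,(384,384),interpolation=cv2.INTER_CUBIC)
cv2.imwrite('pics/w3.png',cv2.resize(np.hstack([a,b]),(800,343)))"
```

```text
position: [0.4935, 0.4001, 0.0321]
contact_force: [0.5, 0.3, -1.2]
opening: 0.501
time: 5.95
position: [0.4956, 0.4017, 0.1588]
tool_rot: [0.503, 0.499, -0.497, 0.5]
contact_force: [1.1, -0.2, 0.2]
opening: 0.749
t 5.95 pos [0.4956 0.4017 0.1588] q [ 0.68  0.51  0.21  1.26 -0.    2.25] F [ 1.1 -0.2  0.2] open 0.749
shift [ 0.0076 -0.0248  0.2018] turn [-0.0016 -0.0052 -0.0065]
```

View pics/w3.png

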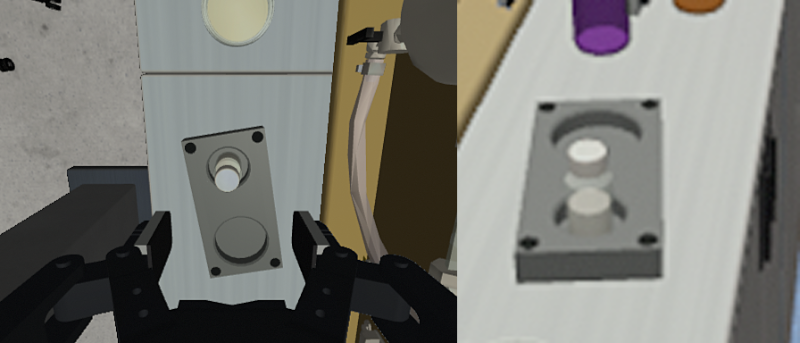

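The vial stands upright in the small hole. Now the bottle.

```bash
python3 -m creep '[[[0,-0.01,0.04,0,0,0,0.5],[0,-0.02,0.08,0,0,0,0.5],[0,-0.025,0.12,0,0,0,0.5],[0,-0.025,0.16,0,0,0,0.5],[0,-0.025,0.2,0,0,0,0.5]]]' | sed -n 2p; python3 -m creep '[[[0,0,0.04,0,0,0,0.5],[0,0,0.08,0,0,0,0.5],[0,0,0.11,0,0,0,0.5],[0,0,0.11,0,0,0,0.5]]]'; python3 -c "
from h import *
to([.4705,.0915,.024],0)"
```

```text
position: [0.4666, 0.1982, 0.1508]
time: 6.8
position: [0.4668, 0.0856, 0.151]
tool_rot: [-0.5, -0.499, 0.502, -0.498]
contact_force: [-0.5, 1.1, 0.0]
opening: 0.749
t 6.8 pos [0.4668 0.0856 0.151 ] q [ 0.18  0.19 -0.26  1.12 -0.    1.76] F [-0.5  1.1  0. ] open 0.749
shift [ 0.127   0.0039 -0.0061] turn [-0.0056  0.0016  0.0023]
```

```bash
python3 -m creep '[[[0.03,0.0035,-0.005,0,0,0,0.5],[0.06,0.0035,-0.005,0,0,0,0.5],[0.09,0.0035,-0.005,0,0,0,0.5],[0.126,0.0035,-0.005,0,0,0,0.5],[0.126,0.0035,-0.005,0,0,0,0.5]]]' | sed -n '2p;4p'; python3 -m creep '[[[0,0,0,0,0,0,-1],[0,0,0,0,0,0,-1],[0,0,0,0,0,0,-1],[0,0,0,0,0,0,-1],[0,0,0,0,0,0,-1]]]' 30| sed -n '2p;4,5p';python3 -m creep '[[[0,0,0,0,0,0,-1],[0,0,0,0,0,0,-1]]]' 30| sed -n '2p;4,5p'
```

```text
position: [0.4667, 0.0943, 0.0201]
contact_force: [-2.0, 0.2, -0.9]
position: [0.4725, 0.0954, 0.0276]
contact_force: [1.4, 1.1, 6.6]
opening: 0.47
position: [0.4725, 0.0954, 0.0275]
contact_force: [-0.1, 1.4, 9.5]
opening: 0.465
```

```bash
python3 -m creep '[[[-0.01,0,0,0,0,0,-1],[-0.02,0,0,0,0,0,-1],[-0.05,0,0,0,0,0,-1],[-0.08,0,0,0,0,0,-1],[-0.08,0,0,0,0,0,-1]]]'| sed -n '2p;4,5p';python3 -m creep '[[[0,0,0,0,0,0,-1],[0,0,0,0,0,0,-1]]]' | sed -n '2p;4,5p'; python3 -c "
from h import *
to([.5067,.3145,.1],0)
from station import robot
c=robot.read_camera('wrist');np.save('w4.npy',c,allow_pickle=True)
a=c['img']
cv2.imwrite('pics/w4.png',cv2.resize(a,(800,600),interpolation=cv2.INTER_CUBIC))"
```

```text
position: [0.4743, 0.0957, 0.1123]
contact_force: [2.1, -0.1, 0.1]
opening: 0.465
position: [0.4715, 0.0951, 0.1065]
contact_force: [-0.9, -1.0, -1.9]
opening: 0.469
t 8.38 pos [0.4715 0.0951 0.1065] q [ 0.2   0.24 -0.33  1.01 -0.    1.77] F [-0.9 -1.  -1.9] open 0.469
shift [ 0.0066  0.0348 -0.2194] turn [-0.0016 -0.0001 -0.0005]
```

View pics/w4.png

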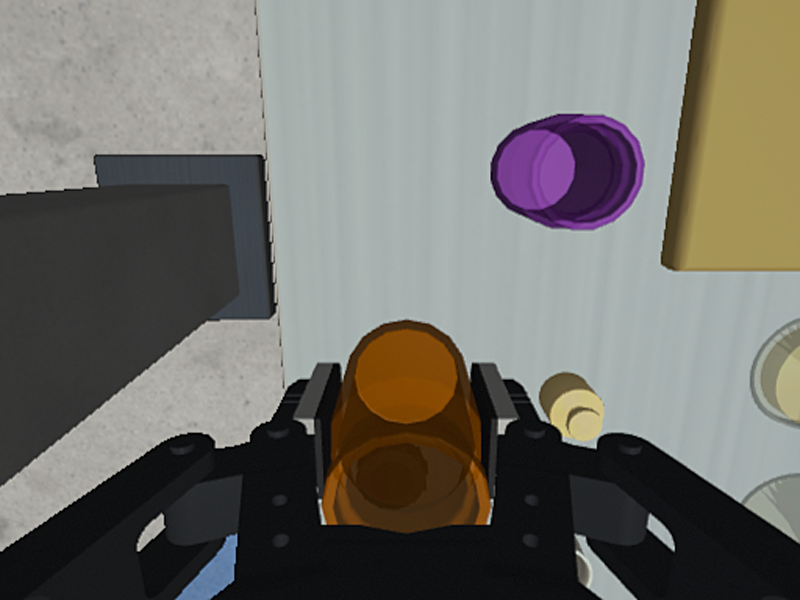

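```bash
python3 - <<'E'
from h import *
c=np.load('w4.npy',allow_pickle=True).item()
w=lambda x,y:((x+.5)/1.5625-.5,(y+.5)/1.5625-.5)
for n,p,z in [("base",(406,375),.081),("rim",(407,482),.154),("wA knob",(585,423),.035)]: print(n,onplane(c,w(*p),z).round(4))
E
```

```text
base [0.472  0.0896 0.081 ]
rim [0.4722 0.097  0.154 ]
wA knob [0.5581 0.0437 0.035 ]
```

```bash
python3 -m creep '[[[0,0.01,-0.04,0,0,0,-1],[0,0.02,-0.08,0,0,0,-1],[0,0.03,-0.12,0,0,0,-1],[0,0.035,-0.16,0,0,0,-1],[0,0.035,-0.2,0,0,0,-1]]]'| sed -n '2p;4,5p';python3 -m creep '[[[0,0,-0.02,0,0,0,-1],[0,0,-0.022,0,0,0,-1],[0,0,-0.022,0,0,0,-1],[0,0,-0.022,0,0,0,-1]]]' | sed -n '2p;4,5p'; python3 -c "
from h import *
to([.5067,.3175,.0355],0)"
```

```text
position: [0.5068, 0.2967, 0.1051]
contact_force: [0.9, -0.5, -0.6]
opening: 0.472
position: [0.5063, 0.3163, 0.1054]
contact_force: [-0.1, -0.1, -0.9]
opening: 0.468
t 9.18 pos [0.5063 0.3163 0.1054] q [ 0.56  0.46 -0.    1.11 -0.    2.13] F [-0.1 -0.1 -0.9] open 0.468
shift [ 0.0699  0.0005 -0.0013] turn [-0.0015  0.0012  0.0015]
```

```bash
python3 -m creep '[[[0.02,0,-0.001,0,0,0,-1],[0.04,0,-0.001,0,0,0,-1],[0.055,0,-0.001,0,0,0,-1],[0.063,0,-0.001,0,0,0,-1],[0.063,0,-0.001,0,0,0,-1]]]'| sed -n '2p;4,5p';python3 -m creep '[[[0.001,0,0,0,0,0,-1],[0.002,0,0,0,0,0,-1],[0.003,0,0,0,0,0,-1],[0.003,0,0,0,0,0,-1]]]' | sed -n '2p;4p'; python3 -m creep '[[[0.001,0,0,0,0,0,-1],[0.002,0,0,0,0,0,-1]]]' | sed -n '2p;4p';python3 -m creep '[[[0.001,0,0,0,0,0,-1],[0.002,0,0,0,0,0,-1]]]' | sed -n '2p;4p'
```

```text
position: [0.506, 0.3163, 0.0416]
contact_force: [-1.2, -0.3, -0.6]
opening: 0.466
position: [0.5072, 0.3182, 0.0409]
contact_force: [0.1, 0.6, -0.8]
position: [0.5071, 0.3182, 0.0386]
contact_force: [-0.1, -0.8, -0.5]
position: [0.5069, 0.3181, 0.0362]
contact_force: [-1.0, 0.4, -1.3]
```

```bash
python3 -m creep '[[[0.001,0,0,0,0,0,-1],[0.0015,0,0,0,0,0,-1]]]' | sed -n '2p;4p';python3 -m creep '[[[0.001,0,0,0,0,0,-1],[0.001,0,0,0,0,0,-1]]]' | sed -n '2p;4p'
```

```text
position: [0.507, 0.3182, 0.0355]
contact_force: [-5.5, -3.6, 19.6]
position: [0.507, 0.3182, 0.0354]
contact_force: [-9.2, -4.7, 26.4]
```

```bash
python3 -m creep '[[[-0.001,0,0,0,0,0,0.5],[-0.001,0,0,0,0,0,0.5],[-0.001,0,0,0,0,0,0.5],[-0.001,0,0,0,0,0,0.5]]]' | sed -n '2p;4,5p'; python3 -m creep '[[[-0.02,0,0,0,0,0,0.5],[-0.05,0,0,0,0,0,0.5],[-0.09,0,0,0,0,0,0.5],[-0.13,0,0,0,0,0,0.5],[-0.15,0,0,0,0,0,0.5]]]' | sed -n '2p;4,5p'; python3 -m creep '[[[0,-0.01,0.04,0,0,0,0.5],[0,-0.02,0.08,0,0,0,0.5],[0,-0.03,0.12,0,0,0,0.5],[0,-0.035,0.16,0,0,0,0.5],[0,-0.035,0.20,0,0,0,0.5]]]' | sed -n '2p;4,5p'; python3 -m creep '[[[0,0,0.04,0,0,0,0.5],[0,0,0.06,0,0,0,0.5],[0,0,0.06,0,0,0,0.5],[0,0,0.06,0,0,0,0.5]]]' | sed -n '2p;4,5p'; python3 -c "
from h import *
to([.469,.007,.1],0)
from station import robot
c=robot.read_camera('wrist');np.save('w5.npy',c,allow_pickle=True)
a=c['img'];b=robot.read_camera('side')['img'][160:320,180:310]
b=cv2.resize(b,(312,384),interpolation=cv2.INTER_CUBIC)
cv2.imwrite('pics/w5.png',np.hstack([cv2.resize(a,None,fx=1.,fy=1.),b[:,:280]]))"
```

```text
position: [0.5069, 0.3181, 0.0346]
contact_force: [0.2, 0.7, 0.5]
opening: 0.75
position: [0.5078, 0.3187, 0.1894]
contact_force: [1.2, 0.8, 0.5]
opening: 0.746
position: [0.4702, 0.1166, 0.1848]
contact_force: [0.3, 0.1, 1.2]
opening: 0.75
position: [0.4715, 0.0573, 0.1848]
contact_force: [0.3, 0.2, -0.1]
opening: 0.749
t 12.1 pos [0.4715 0.0573 0.1848] q [ 0.12  0.18 -0.2   1.2   0.    1.7 ] F [ 0.3  0.2 -0.1] open 0.749
shift [ 0.0848 -0.0023  0.0503] turn [-0.0039 -0.0002 -0.0001]
```

View pics/w5.png

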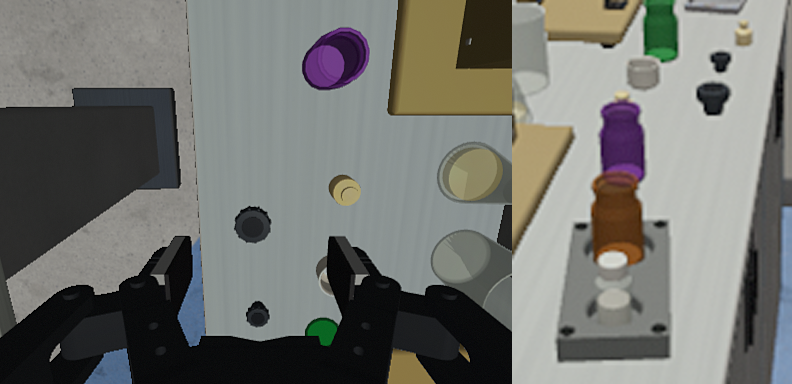

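Bottle and vial stand in the block; the large stopper's head is at (253,225), the weight's knob at (347,193) and the spare stopper at (257,319).

```bash
python3 - <<'E'
from h import *
c=np.load('w5.npy',allow_pickle=True).item()
for n,p,z in [("stopper",(253,224.5),.030),("stopper under",(253,226),.023),("wA knob",(347,193.5),.035),("spare",(257,319),.02)]: print(n,onplane(c,p,z).round(4))
E
```

```text
stopper [0.4651 0.0101 0.03  ]
stopper under [0.4649 0.0057 0.023 ]
wA knob [0.5555 0.0435 0.035 ]
spare [ 0.4683 -0.1085  0.02  ]
```

```bash
python3 -m creep '[[[0.02,-0.0055,0.04,0,0,0,0.5],[0.06,-0.0055,0.048,0,0,0,0.5],[0.10,-0.0055,0.048,0,0,0,0.5],[0.14,-0.0055,0.048,0,0,0,0.5],[0.15,-0.0055,0.048,0,0,0,0.5]]]'| sed -n '2p;4,5p'; python3 -m creep '[[[0,0,0,0,0,0,0.5],[0,0,0,0,0,0,0.5]]]'| sed -n '2p;4,5p'; python3 -c "
from h import *
to([.466,.009,.014],0)"
```

```text
position: [0.4626, 0.011, 0.0296]
contact_force: [-2.3, 0.4, -0.1]
opening: 0.748
position: [0.4659, 0.0111, 0.0348]
contact_force: [1.0, -0.5, 0.9]
opening: 0.754
t 12.78 pos [0.4659 0.0111 0.0348] q [ 0.02  0.28 -0.47  0.82  0.    1.59] F [ 1.  -0.5  0.9] open 0.754
shift [0.0208 0.0002 0.0021] turn [-0.0001 -0.0001  0.0009]
```

```bash
python3 -m creep '[[[0.01,0,0.002,0,0,0,0.5],[0.021,0,0.002,0,0,0,0.5],[0.021,0,0.002,0,0,0,0.5]]]'| sed -n '2p;4,5p'; python3 -m creep '[[[0,0,0,0,0,0,-1],[0,0,0,0,0,0,-1],[0,0,0,0,0,0,-1],[0,0,0,0,0,0,-1],[0,0,0,0,0,0,-1]]]' 25| sed -n '2p;4,5p'; python3 -m creep '[[[0,0,0,0,0,0,-1],[0,0,0,0,0,0,-1],[0,0,0,0,0,0,-1]]]'| sed -n '2p;4,5p'; python3 -m creep '[[[-0.01,0,0,0,0,0,-1],[-0.03,0,0,0,0,0,-1],[-0.06,0,0,0,0,0,-1],[-0.10,0,0,0,0,0,-1],[-0.13,0,0,0,0,0,-1]]]'| sed -n '2p;4,5p'; python3 -m creep '[[[0,0,0,0,0,0,-1],[0,0,0,0,0,0,-1]]]'| sed -n '2p;4,5p'; python3 -c "
from h import *
to([.5067,.3145,.16],0)
from station import robot
c=robot.read_camera('wrist');np.save('w6.npy',c,allow_pickle=True)
a=c['img'][180:384,130:390]
cv2.imwrite('pics/w6.png',cv2.resize(a,None,fx=2.5,fy=2.5,interpolation=cv2.INTER_CUBIC))"
```

```text
position: [0.4664, 0.0087, 0.0141]
contact_force: [-0.3, -0.2, 0.5]
opening: 0.753
position: [0.4669, 0.0084, 0.0152]
contact_force: [-2.0, 0.8, 10.0]
opening: 0.402
position: [0.4669, 0.0084, 0.0152]
contact_force: [-1.3, 1.0, 10.1]
opening: 0.402
position: [0.4662, 0.0082, 0.1473]
contact_force: [1.3, -0.2, 1.4]
opening: 0.404
position: [0.4674, 0.0083, 0.1462]
contact_force: [0.2, 0.5, -0.6]
opening: 0.407
t 14.28 pos [0.4674 0.0083 0.1462] q [ 0.02  0.18 -0.3   1.09  0.    1.59] F [ 0.2  0.5 -0.6] open 0.407
shift [-0.0136  0.0389 -0.3063] turn [-0.0015 -0.0001 -0.0045]
```

View pics/w6.png

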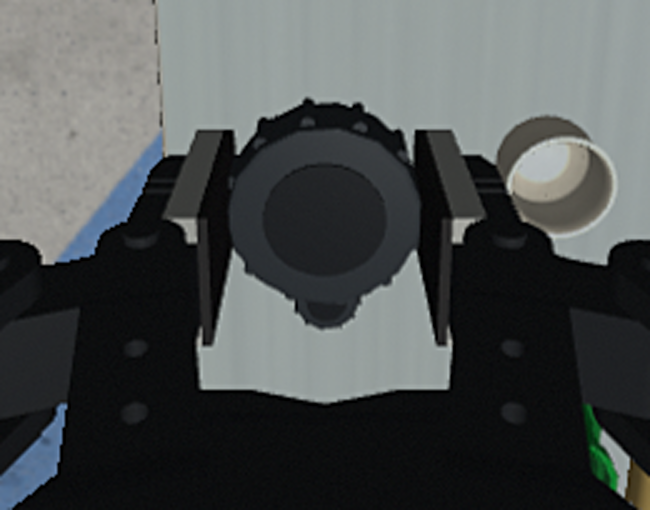

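```bash
python3 -m creep '[[[0,0.01,-0.04,0,0,0,-1],[0,0.02,-0.08,0,0,0,-1],[0,0.03,-0.12,0,0,0,-1],[0,0.039,-0.16,0,0,0,-1],[0,0.039,-0.2,0,0,0,-1]]]'| sed -n '2p;4,5p'; python3 -m creep '[[[0,0,-0.02,0,0,0,-1],[0,0,-0.03,0,0,0,-1],[0,0,-0.03,0,0,0,-1],[0,0,-0.03,0,0,0,-1]]]'| sed -n '2p;4,5p'; python3 -c "
from h import *
c=np.load('w6.npy',allow_pickle=True).item()
print('stopper top',onplane(c,(259.6,266),.161),'crucible rim',onplane(c,(354.8,254.8),.03))
to([.5067,.3145,.16],0)
from station import robot
c=robot.read_camera('wrist');np.save('w7.npy',c,allow_pickle=True)
cv2.imwrite('pics/w7.png',cv2.resize(c['img'][:300],(800,469),interpolation=cv2.INTER_CUBIC))"
```

```text
position: [0.5054, 0.2099, 0.1426]
contact_force: [0.9, -1.2, -0.1]
opening: 0.405
position: [0.5048, 0.2375, 0.1431]
contact_force: [-0.1, -0.5, -1.0]
opening: 0.408
stopper top [0.46776234 0.00833188 0.161     ] crucible rim [ 0.55361621 -0.0530199   0.03      ]
t 15.08 pos [0.5048 0.2375 0.1431] q [ 0.44  0.36 -0.06  1.15 -0.    2.01] F [-0.1 -0.5 -1. ] open 0.408
shift [-0.017   0.0018 -0.077 ] turn [-0.0011  0.0009  0.0013]
```

View pics/w7.png

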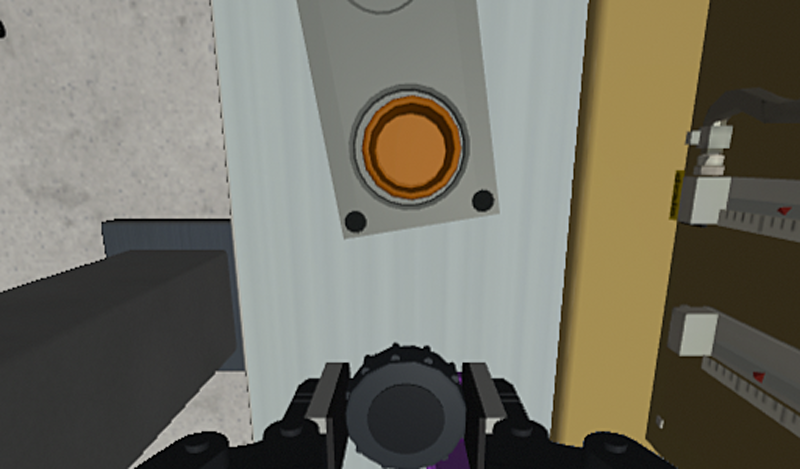

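Rim centred at (412,147), bottle well inside its hole; stopper head centre at (406,412).

```bash
python3 - <<'E'
from h import *
c=np.load('w7.npy',allow_pickle=True).item()
w=lambda x,y:((x+.5)/1.5625-.5,(y+.5)/1.5634-.5)
s=onplane(c,w(406,412),.158);b=onplane(c,w(412,147),.083); print(s,b,b-s)
E
```

```text
[0.50530429 0.23897713 0.158     ] [0.50760921 0.31273791 0.083     ] [ 0.00230492  0.07376078 -0.075     ]
```

```bash
python3 -m creep '[[[0,0.002,-0.04,0,0,0,-1],[0,0.002,-0.075,0,0,0,-1],[0,0.002,-0.075,0,0,0,-1],[0.02,0.002,-0.075,0,0,0,-1],[0.035,0.002,-0.075,0,0,0,-1]]]'| sed -n '2p;4,5p'; python3 -m creep '[[[0,0,0,0,0,0,-1],[0,0,0,0,0,0,-1],[0,0,0,0,0,0,-1]]]'| sed -n '2p;4,5p'; python3 -m creep '[[[0.003,0,0,0,0,0,-1],[0.006,0,0,0,0,0,-1],[0.009,0,0,0,0,0,-1],[0.012,0,0,0,0,0,-1],[0.012,0,0,0,0,0,-1]]]'| sed -n '2p;4,5p'
```

```text
position: [0.5079, 0.3121, 0.1083]
contact_force: [-0.1, 0.4, -0.1]
opening: 0.402
position: [0.5079, 0.3123, 0.1098]
contact_force: [0.5, 0.3, -0.4]
opening: 0.397
position: [0.5071, 0.3129, 0.0962]
contact_force: [-0.2, -0.1, -1.1]
opening: 0.402
```

```bash
python3 -m creep '[[[0.002,0,0,0,0,0,-1],[0.004,0,0,0,0,0,-1],[0.006,0,0,0,0,0,-1],[0.006,0,0,0,0,0,-1]]]'| sed -n '2p;4,5p'; python3 -m creep '[[[0.001,0,0,0,0,0,-1],[0.002,0,0,0,0,0,-1],[0.003,0,0,0,0,0,-1],[0.004,0,0,0,0,0,-1]]]'| sed -n '2p;4,5p';python3 -m creep '[[[0.001,0,0,0,0,0,-1],[0.002,0,0,0,0,0,-1]]]'| sed -n '2p;4,5p'
```

```text
position: [0.5072, 0.313, 0.0904]
contact_force: [-0.1, -0.0, -0.7]
opening: 0.403
position: [0.5074, 0.3131, 0.0868]
contact_force: [-0.9, -0.1, -0.5]
opening: 0.401
position: [0.5074, 0.3131, 0.0847]
contact_force: [-0.1, 0.4, 0.5]
opening: 0.402
```

```bash
python3 -m creep '[[[0.001,0,0,0,0,0,-1],[0.0015,0,0,0,0,0,-1]]]'| sed -n '2p;4,5p';python3 -m creep '[[[0.001,0,0,0,0,0,-1],[0.001,0,0,0,0,0,-1]]]'| sed -n '2p;4,5p';python3 -m creep '[[[0.001,0,0,0,0,0,-1],[0.001,0,0,0,0,0,-1]]]'| sed -n '2p;4,5p'
```

```text
position: [0.5073, 0.3131, 0.0831]
contact_force: [0.7, 0.1, -0.1]
opening: 0.406
position: [0.5075, 0.3131, 0.0823]
contact_force: [0.4, -0.4, 0.2]
opening: 0.408
position: [0.5077, 0.3133, 0.0821]
contact_force: [-1.8, -2.0, 9.4]
opening: 0.407
```

```bash
python3 -m creep '[[[0.001,0,0,0,0,0,-1],[0,0,0,0,0,0,0.2],[0,0,0,0,0,0,0.2],[0,0,0,0,0,0,0.2],[0,0,0,0,0,0,0.2]]]'| sed -n '2p;4,5p'; python3 -m creep '[[[-0.02,0,0,0,0,0,0.2],[-0.05,0,0,0,0,0,0.2],[-0.09,0,0,0,0,0,0.2],[-0.11,0,0,0,0,0,0.2]]]'| sed -n '2p;4,5p'; python3 -m creep '[[[0,-0.01,0.04,0,0,0,0.2],[0,-0.02,0.08,0,0,0,0.2],[0,-0.03,0.12,0,0,0,0.2],[0,-0.03,0.16,0,0,0,0.2],[0,-0.03,0.2,0,0,0,0.2]]]'| sed -n '2p;4,5p'; python3 -c "
from h import *
to([.557,.044,.012],0)
from station import robot
c=robot.read_camera('scene');d=robot.read_camera('side')
a=cv2.resize(c['img'][140:180,145:205],None,fx=6.5,fy=6.5,interpolation=cv2.INTER_CUBIC)
b=cv2.resize(d['img'][210:310,190:270],None,fx=5,fy=5,interpolation=cv2.INTER_CUBIC)
o=np.zeros((500,800,3),np.uint8);o[:a.shape[0],:a.shape[1]]=a;o[:,400:]=b
cv2.imwrite('pics/w8.png',o)"
```

```text
position: [0.5073, 0.313, 0.0811]
contact_force: [0.4, -0.2, 0.5]
opening: 0.602
position: [0.508, 0.3134, 0.1951]
contact_force: [0.1, 0.3, 1.1]
opening: 0.606
position: [0.4762, 0.1116, 0.1913]
contact_force: [1.7, 0.0, 0.8]
opening: 0.596
t 18.72 pos [0.4762 0.1116 0.1913] q [ 0.23  0.2  -0.15  1.22 -0.    1.8 ] F [1.7 0.  0.8] open 0.596
shift [0.1793 0.0809 0.0675] turn [-0.0007  0.     -0.0001]
```

View pics/w8.png

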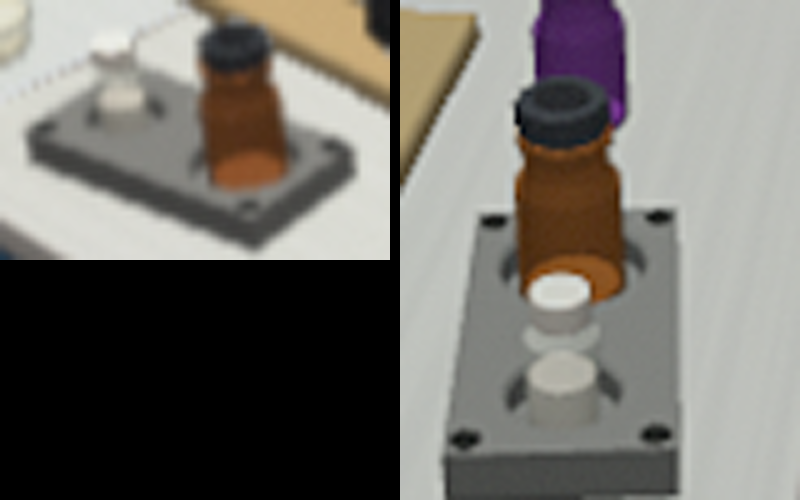

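Stopper head sits flat on the rim, bottle and vial upright. Next the larger weight.

```bash
python3 -m creep '[[[0,0.03,0.03,0,0,0,0.2],[0,0.06,0.06,0,0,0,0.2],[0,0.081,0.0675,0,0,0,0.2],[0.04,0.081,0.0675,0,0,0,0.2],[0.08,0.081,0.0675,0,0,0,0.2]]]'| sed -n '2p;4,5p'; python3 -m creep '[[[0.03,0,0,0,0,0,0.2],[0.05,0,0,0,0,0,0.2],[0.06,0,0,0,0,0,0.2],[0.06,0,0,0,0,0,0.2]]]'| sed -n '2p;4,5p'; python3 -c "
from h import *
to([.557,.044,.012],0)"
```

```text
position: [0.5613, 0.0451, 0.1118]
contact_force: [0.8, 1.0, -2.0]
opening: 0.598
position: [0.5567, 0.0457, 0.0493]
contact_force: [-0.4, -0.2, 1.2]
opening: 0.601
t 19.57 pos [0.5567 0.0457 0.0493] q [ 0.08  0.43 -0.2   0.94  0.    1.65] F [-0.4 -0.2  1.2] open 0.601
shift [0.0373 0.0005 0.0017] turn [-0.0014  0.0002  0.0035]
```

```bash
python3 -m creep '[[[0.02,0,0.0015,0,0,0,0.2],[0.03,0,0.0015,0,0,0,0.2],[0.037,0,0.0015,0,0,0,0.2],[0.037,0,0.0015,0,0,0,0.2]]]'| sed -n '2p;4,5p'; python3 -m creep '[[[0,0,0,0,0,0,-1],[0,0,0,0,0,0,-1],[0,0,0,0,0,0,-1],[0,0,0,0,0,0,-1],[0,0,0,0,0,0,-1]]]' 50| sed -n '2p;4,5p'; python3 -m creep '[[[0,0,0,0,0,0,-1],[0,0,0,0,0,0,-1]]]'| sed -n '2p;4,5p'; python3 -m creep '[[[-0.01,0,0,0,0,0,-1],[-0.03,0,0,0,0,0,-1],[-0.06,0,0,0,0,0,-1],[-0.10,0,0,0,0,0,-1],[-0.13,0,0,0,0,0,-1]]]'| sed -n '2p;4,5p'; python3 -m creep '[[[0,0,0,0,0,0,-1],[0,0,0,0,0,0,-1]]]'| sed -n '2p;4,5p'; python3 -c "
from h import *
to([.46,-.22,.15],0)"
```

```text
position: [0.5576, 0.0441, 0.0139]
contact_force: [-0.7, -0.4, 1.0]
opening: 0.6
position: [0.5586, 0.0441, 0.0156]
contact_force: [-3.7, 0.6, 7.9]
opening: 0.281
position: [0.5586, 0.0441, 0.0156]
contact_force: [-3.0, 0.1, 7.7]
opening: 0.285
position: [0.558, 0.044, 0.148]
contact_force: [0.8, -0.2, -1.8]
opening: 0.282
position: [0.5592, 0.0441, 0.1468]
contact_force: [0.0, 0.8, -2.8]
opening: 0.277
t 21.07 pos [0.5592 0.0441 0.1468] q [ 0.08  0.36 -0.05  1.16  0.    1.65] F [ 0.   0.8 -2.8] open 0.277
shift [-0.0037 -0.0988  0.2643] turn [-0.0016 -0.0003 -0.0042]
```

```bash
python3 -m creep '[[[-0.005,-0.03,0.03,0,0,0,-1],[-0.01,-0.06,0.06,0,0,0,-1],[-0.01,-0.09,0.09,0,0,0,-1],[-0.01,-0.1,0.13,0,0,0,-1],[-0.01,-0.1,0.17,0,0,0,-1]]]'| sed -n '2p;4,5p'; python3 -m creep '[[[0,0,0.04,0,0,0,-1],[0,0,0.08,0,0,0,-1],[0,0.01,0.12,0,0,0,-1],[0,0.02,0.16,0,0,0,-1],[0,0.03,0.2,0,0,0,-1]]]'| sed -n '2p;4,5p'; python3 -m creep '[[[0,0,0.04,0,0,0,-1],[0,0,0.07,0,0,0,-1],[0,0,0.07,0,0,0,-1],[0,0,0.07,0,0,0,-1]]]'| sed -n '2p;4,5p';  python3 -c "
from h import *
to([.501,-.331,.1],-.12)
from station import robot
c=robot.read_camera('wrist');np.save('w9.npy',c,allow_pickle=True)
cv2.imwrite('pics/w9.png',cv2.resize(c['img'],(800,600),interpolation=cv2.INTER_CUBIC))"
```

```text
position: [0.4544, -0.126, 0.1538]
contact_force: [2.9, -0.1, -1.7]
opening: 0.278
position: [0.4866, -0.3274, 0.1533]
contact_force: [1.0, 0.4, -2.0]
opening: 0.281
position: [0.4863, -0.3965, 0.1525]
contact_force: [-0.0, 1.1, -3.2]
opening: 0.279
t 22.23 pos [ 0.4863 -0.3965  0.1525] q [-0.68  0.5   0.18  1.25  0.    0.89] F [-0.   1.1 -3.2] open 0.279
shift [ 0.0526  0.0146 -0.0654] turn [ 0.1162 -0.0016  0.0021]
```

View pics/w9.png

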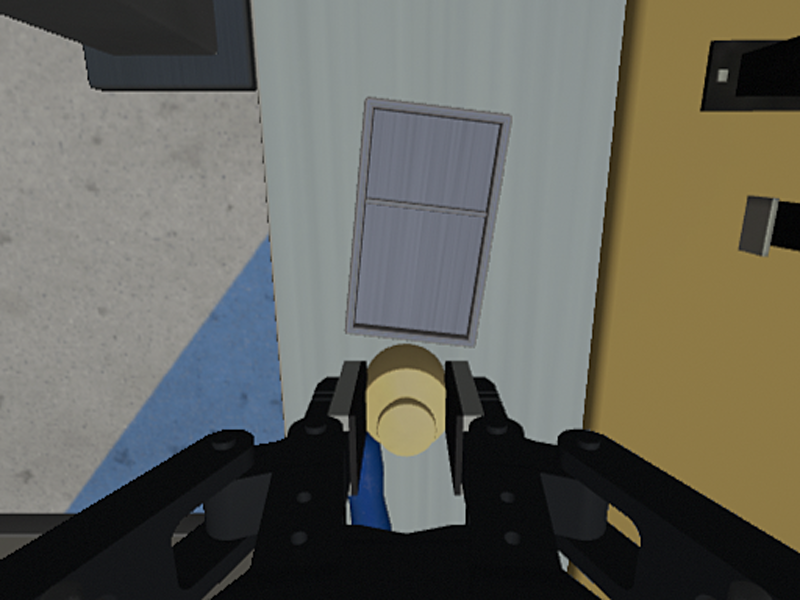

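The tray's wall-top corners are at (367,98), (511,116), (475,346) and (346,333), with the divider from (366,200) to (487,213). The weight is held upright, its knob at (407,419).

```bash
python3 - <<'E'
from h import *
c=np.load('w9.npy',allow_pickle=True).item()
w=lambda x,y:np.array([(x+.5)/1.5625-.5,(y+.5)/1.5625-.5])
h=.012
pts=[(w(367,98),(-.038,.0655,h)),(w(511,116),(.038,.0655,h)),(w(475,346),(.038,-.0655,h)),(w(346,333),(-.038,-.0655,h)),(w(366,200),(-.035,.0125,.01)),(w(487,213),(.035,.0125,.01))]
def f(p):
    a=p[2];Q=np.array([R.from_euler('z',a).apply(l)+[p[0],p[1],0] for _,l in pts]); return (proj(c,Q)-np.array([u for u,_ in pts])).ravel()
o=least_squares(f,[.5,-.37,-.1]);p=o.x;print(p.round(4),o.fun.round(1))
for l in((0,.038,0),(0,-.025,0)): print((R.from_euler('z',p[2]).apply(l)+[p[0],p[1],0]).round(4))
print("knob",onplane(c,w(407,419),.152-.0156+.035))
to([p[0]+.0,p[1],.1],0)
E
```

```text
[ 0.4969 -0.364  -0.1158] [ 0.8  0.8 -1.1  0.1 -1.2 -1.2  1.5 -1.4 -0.5  0.2  0.5  0.9]
[ 0.5013 -0.3262  0.    ]
[ 0.494  -0.3888  0.    ]
knob [ 0.48707638 -0.39513693  0.1714    ]
t 22.28 pos [ 0.4865 -0.3953  0.1529] q [-0.68  0.5   0.18  1.25  0.    0.89] F [-0.1  1.  -2. ] open 0.28
shift [ 0.053   0.0104 -0.0312] turn [-0.0025 -0.0018  0.0018]
```

```bash
python3 -m creep '[[[0,0.015,-0.04,0,0,0,-1],[0,0.015,-0.0675,0,0,0,-1],[0.04,0.015,-0.0675,0,0,0,-1],[0.08,0.015,-0.0675,0,0,0,-1],[0.10,0.015,-0.0675,0,0,0,-1]]]'| sed -n '2p;4,5p'; python3 -m creep '[[[0.01,0,0,0,0,0,-1],[0.02,0,0,0,0,0,-1],[0.025,0,0,0,0,0,-1],[0.025,0,0,0,0,0,-1],[0.025,0,0,0,0,0,-1]]]'| sed -n '2p;4,5p'; python3 -m creep '[[[0.001,0,0,0,0,0,-1],[0.002,0,0,0,0,0,-1],[0.003,0,0,0,0,0,-1]]]'| sed -n '2p;4p'; python3 -m creep '[[[0.001,0,0,0,0,0,-1],[0.0015,0,0,0,0,0,-1]]]'| sed -n '2p;4p'
```

```text
position: [0.5008, -0.3248, 0.0505]
contact_force: [-0.3, -0.1, -2.7]
opening: 0.282
position: [0.5029, -0.3284, 0.0304]
contact_force: [0.9, 1.2, -1.7]
opening: 0.28
position: [0.5027, -0.3284, 0.0269]
contact_force: [-0.7, -0.0, -1.7]
position: [0.5024, -0.3282, 0.0248]
contact_force: [0.7, -0.3, -1.9]
```

```bash
python3 -m creep '[[[0.002,0,0,0,0,0,-1],[0.004,0,0,0,0,0,-1],[0.004,0,0,0,0,0,-1]]]'| sed -n '2p;4p'; python3 -m creep '[[[0.001,0,0,0,0,0,-1],[0.0015,0,0,0,0,0,-1]]]'| sed -n '2p;4p'; python3 -m creep '[[[0.001,0,0,0,0,0,-1],[0.001,0,0,0,0,0,-1]]]'| sed -n '2p;4p'
```

```text
position: [0.5021, -0.328, 0.0203]
contact_force: [-0.8, 0.8, -2.7]
position: [0.5024, -0.3281, 0.0192]
contact_force: [0.1, 0.0, -2.0]
position: [0.5024, -0.3282, 0.0187]
contact_force: [-2.2, 0.9, 2.8]
```

```bash
python3 -m creep '[[[0,0,0,0,0,0,0.2],[-0.001,0,0,0,0,0,0.2],[-0.001,0,0,0,0,0,0.2],[-0.001,0,0,0,0,0,0.2]]]'| sed -n '2p;4,5p'; python3 -m creep '[[[-0.02,0,0,0,0,0,0.2],[-0.05,0,0,0,0,0,0.2],[-0.09,0,0,0,0,0,0.2],[-0.13,0,0,0,0,0,0.2],[-0.15,-0.02,-0.03,0,0,0,0.5]]]'| sed -n '2p;4,5p'; python3 -m creep '[[[0,-0.01,-0.04,0,0,0,0.5],[0,-0.01,-0.08,0,0,0,0.5],[0,-0.01,-0.12,0,0,0,0.5],[0,0,-0.16,0,0,0,0.5],[0,0.01,-0.2,0,0,0,0.5]]]'| sed -n '2p;4,5p'; python3 -m creep '[[[0,0.02,-0.04,0,0,0,0.5],[0,0.03,-0.07,0,0,0,0.5],[0,0.03,-0.09,0,0,0,0.5],[0,0.03,-0.09,0,0,0,0.5],[0,0.03,-0.09,0,0,0,0.5]]]'| sed -n '2p;4,5p'; python3 -c "
from h import *
to([.555,-.055,.014],0)
from station import robot
c=robot.read_camera('wrist');np.save('w10.npy',c,allow_pickle=True)
a=c['img'];b=robot.read_camera('scene')['img'][230:300,310:390]
b=cv2.resize(b,(288,252),interpolation=cv2.INTER_CUBIC);o=np.zeros((384,800,3),np.uint8);o[:,:512]=a;o[:252,512:]=b
cv2.imwrite('pics/w10.png',o)"
```

```text
position: [0.5025, -0.3282, 0.0194]
contact_force: [-0.1, 0.1, -0.2]
opening: 0.602
position: [0.4866, -0.3023, 0.1744]
contact_force: [1.5, -0.5, 1.5]
opening: 0.726
position: [0.4924, -0.0964, 0.1698]
contact_force: [1.0, -1.1, -0.6]
opening: 0.755
position: [0.5229, -0.0072, 0.1693]
contact_force: [0.3, -0.1, -0.4]
opening: 0.747
t 25.7 pos [ 0.5229 -0.0072  0.1693] q [-0.01  0.28 -0.11  1.19 -0.    1.56] F [ 0.3 -0.1 -0.4] open 0.747
shift [0.1553 0.0321 0.0478] turn [0.0006 0.0001 0.0001]
```

View pics/w10.png

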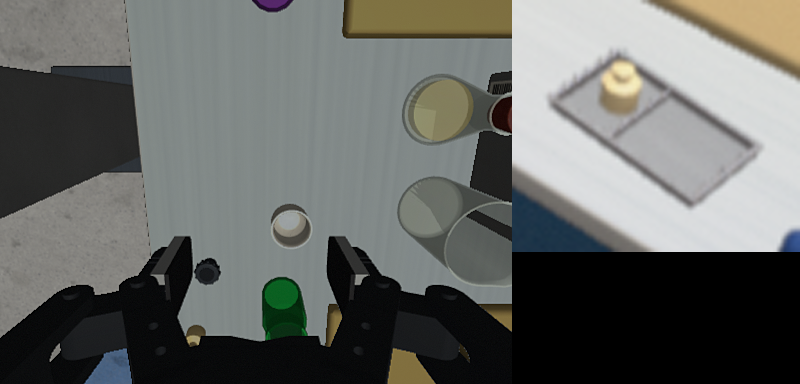

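The weight stands in the narrow compartment. The crucible's rim is centred at (292,228), the green bottle's base at (282,294) and the beaker's base at (431,207).

```bash
python3 - <<'E'
from h import *
c=np.load('w10.npy',allow_pickle=True).item()
for n,p,z in [("cruc",(292,228),.030),("cruc base",(291,222),0.003),("green",(282,294),0.),("beaker",(431,207),0),("bk edge",(398,207),0),("spare stop",(207,271),.02)]: print(n,onplane(c,p,z).round(4))
E
```

```text
cruc [ 0.5542 -0.0518  0.03  ]
cruc base [ 0.5559 -0.0562  0.003 ]
green [ 0.5485 -0.1436 -0.    ]
beaker [ 0.7004 -0.0407  0.    ]
bk edge [ 0.6663 -0.0407  0.    ]
spare stop [ 0.4693 -0.1034  0.02  ]
```

```bash
python3 -m creep '[[[0,0.032,0.035,0,0,0,0.5],[0.04,0.032,0.047,0,0,0,0.5],[0.08,0.032,0.047,0,0,0,0.5],[0.11,0.032,0.047,0,0,0,0.5],[0.12,0.032,0.047,0,0,0,0.5]]]'| sed -n '2p;4,5p'; python3 -m creep '[[[0,0,0,0,0,0,0.5],[0,0,0,0,0,0,0.5]]]'| sed -n '2p;4,5p'; python3 -c "
from h import *
to([.555,-.054,.014],0)"
```

```text
position: [0.5519, -0.0566, 0.045]
contact_force: [-1.0, 0.0, -1.4]
opening: 0.754
position: [0.5552, -0.0558, 0.0505]
contact_force: [0.4, 0.4, 0.5]
opening: 0.748
t 26.38 pos [ 0.5552 -0.0558  0.0505] q [-0.1   0.43 -0.21  0.94 -0.    1.47] F [0.4 0.4 0.5] open 0.748
shift [ 0.0365 -0.0002 -0.0018] turn [-0.0024  0.0001 -0.0006]
```

```bash
python3 -m creep '[[[0.02,0,-0.001,0,0,0,0.5],[0.03,0,-0.001,0,0,0,0.5],[0.0365,0,-0.001,0,0,0,0.5],[0.0365,0,-0.001,0,0,0,0.5]]]'| sed -n '2p;4,5p'; python3 -m creep '[[[0,0,0,0,0,0,-1],[0,0,0,0,0,0,-1],[0,0,0,0,0,0,-1],[0,0,0,0,0,0,-1],[0,0,0,0,0,0,-1]]]' 25| sed -n '2p;4,5p'; python3 -m creep '[[[0,0,0,0,0,0,-1],[0,0,0,0,0,0,-1]]]'| sed -n '2p;4,5p'; python3 -m creep '[[[-0.01,0,0,0,0,0,-1],[-0.03,0,0,0,0,0,-1],[-0.06,0,0,0,0,0,-1],[-0.10,0,0,0,0,0,-1],[-0.13,0,0,0,0,0,-1]]]'| sed -n '2p;4,5p'; python3 -m creep '[[[-0.01,-0.03,0.03,0,0,0,-1],[-0.01,-0.06,0.06,0,0,0,-1],[-0.01,-0.09,0.09,0,0,0,-1],[-0.01,-0.1,0.12,0,0,0,-1],[-0.01,-0.1,0.16,0,0,0,-1]]]'| sed -n '2p;4,5p'; python3 -m creep '[[[0,0,0.04,0,0,0,-1],[0,0.01,0.08,0,0,0,-1],[0,0.02,0.12,0,0,0,-1],[0,0.03,0.16,0,0,0,-1],[0,0.035,0.175,0,0,0,-1]]]'| sed -n '2p;4,5p';python3 -m creep '[[[0,0,0,0,0,0,-1],[0,0,0,0,0,0,-1]]]'| sed -n '2p;4,5p';  python3 -c "
from h import *
to([.494,-.391,.03],0)
from station import robot
c=robot.read_camera('wrist')['img'];cv2.imwrite('pics/w11.png',c)"
```

```text
position: [0.5546, -0.0542, 0.0127]
contact_force: [-0.5, 0.3, 0.1]
opening: 0.751
position: [0.5554, -0.0543, 0.0139]
contact_force: [-2.3, -0.8, 7.4]
opening: 0.445
position: [0.5555, -0.0543, 0.0139]
contact_force: [-1.8, 0.1, 5.3]
opening: 0.444
position: [0.5549, -0.0542, 0.1466]
contact_force: [1.5, -0.9, 0.0]
opening: 0.447
position: [0.4521, -0.2143, 0.1546]
contact_force: [1.4, -0.8, -0.4]
opening: 0.446
position: [0.4893, -0.3937, 0.1535]
contact_force: [1.0, -0.6, -0.4]
opening: 0.442
position: [0.4891, -0.3897, 0.1532]
contact_force: [0.5, 0.2, 0.2]
opening: 0.444
t 28.72 pos [ 0.4891 -0.3897  0.1532] q [-0.67  0.5   0.17  1.25  0.    0.9 ] F [0.5 0.2 0.2] open 0.444
shift [0.1232 0.0049 0.0013] turn [-0.0028 -0.0001 -0.0001]
```

View pics/w11.png

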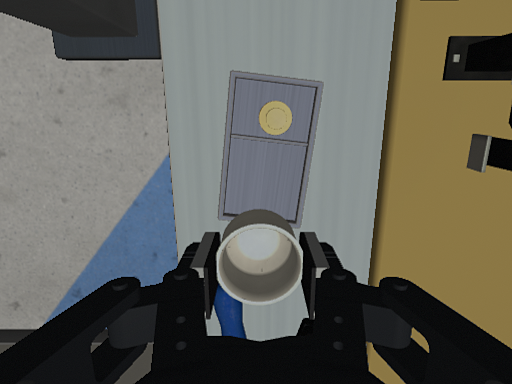

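```bash
python3 - <<'E'
from h import *
from station import robot
c=robot.read_camera('wrist');h=.012
pts=[((232,71),(-.038,.0655,h)),((322,81),(.038,.0655,h)),((300,227),(.038,-.0655,h)),((218.5,219),(-.038,-.0655,h)),((231.5,134.5),(-.035,.0125,.01)),((308,143),(.035,.0125,.01))]
def f(p):
    Q=np.array([R.from_euler('z',p[2]).apply(l)+[p[0],p[1],0] for _,l in pts]); return (proj(c,Q)-np.array([u for u,_ in pts])).ravel()
o=least_squares(f,[.5,-.37,-.1]);p=o.x;print(p.round(4),o.fun.round(1))
for uv,z in(((276,118),.038),((276,118),.029)):
    k=onplane(c,uv,z);print(k,R.from_euler('z',-p[2]).apply(k-[p[0],p[1],0]))
print((R.from_euler('z',p[2]).apply((0,-.025,0))+[p[0],p[1],0]).round(4))
E
```

```text
[ 0.4971 -0.3626 -0.1127] [ 0.1  0.3 -0.3  0.9 -0.7 -1.3  1.6 -1.6 -1.   0.5  0.3  0.7]
[ 0.50262254 -0.33029634  0.038     ] [0.00188195 0.03268997 0.038     ]
[ 0.50307396 -0.33069776  0.029     ] [0.00237566 0.03234187 0.029     ]
[ 0.4943 -0.3874  0.    ]
```

```bash
python3 -m creep '[[[0.03,0.005,-0.0015,0,0,0,-1],[0.07,0.005,-0.0015,0,0,0,-1],[0.10,0.005,-0.0015,0,0,0,-1],[0.125,0.005,-0.0015,0,0,0,-1],[0.125,0.005,-0.0015,0,0,0,-1]]]'| sed -n '2p;4,5p'; python3 -m creep '[[[0.002,0,0,0,0,0,-1],[0.004,0,0,0,0,0,-1],[0.005,0,0,0,0,0,-1],[0.005,0,0,0,0,0,-1]]]'| sed -n '2p;4p'; python3 -m creep '[[[0.001,0,0,0,0,0,-1],[0.002,0,0,0,0,0,-1]]]'| sed -n '2p;4p'
```

```text
position: [0.4919, -0.3844, 0.0237]
contact_force: [-0.6, 0.2, -0.7]
opening: 0.449
position: [0.4951, -0.388, 0.0244]
contact_force: [0.2, -0.5, -0.2]
position: [0.4946, -0.3879, 0.0216]
contact_force: [0.0, -0.5, -0.6]
```

```bash
python3 -m creep '[[[0.001,0,0,0,0,0,-1],[0.002,0,0,0,0,0,-1],[0.003,0,0,0,0,0,-1],[0.003,0,0,0,0,0,-1]]]'| sed -n '2p;4,5p'; python3 -m creep '[[[0.001,0,0,0,0,0,-1],[0.001,0,0,0,0,0,-1]]]'| sed -n '2p;4p';  python3 -m creep '[[[0.001,0,0,0,0,0,-1],[0.001,0,0,0,0,0,-1]]]'| sed -n '2p;4p'
```

```text
position: [0.4941, -0.3875, 0.0175]
contact_force: [0.8, -0.1, 0.5]
opening: 0.445
position: [0.4943, -0.3877, 0.017]
contact_force: [-1.5, 0.7, 3.6]
position: [0.4943, -0.388, 0.0169]
contact_force: [-5.0, 2.8, 14.3]
```

On the floor at the predicted height. Release, lift and check.

```bash
python3 -m creep '[[[-0.001,0,0,0,0,0,0.3],[-0.001,0,0,0,0,0,0.3],[-0.001,0,0,0,0,0,0.3],[-0.001,0,0,0,0,0,0.3]]]'| sed -n '2p;4,5p'; python3 -m creep '[[[-0.02,0,0,0,0,0,0.3],[-0.05,0,0,0,0,0,0.3],[-0.09,0,0,0,0,0,0.3],[-0.13,0,0,0,0,0,0.3],[-0.15,0,0,0,0,0,0.3]]]'| sed -n '2p;4,5p';python3 -m creep '[[[0,-0.04,-0.01,0,0,0,0.3],[0,-0.08,-0.01,0,0,0,0.3],[0,-0.10,0,0,0,0,0.3],[0,-0.10,0,0,0,0,0.3],[0,-0.10,0,0,0,0,0.3]]]'| sed -n '1,2p;4,5p'; python3 -c "
from h import *
from station import robot
S=robot.read_camera('scene')['img'];D=robot.read_camera('side')['img'];W=robot.read_camera('wrist')['img']
r=lambda a,w,h:cv2.resize(a,(w,h),interpolation=cv2.INTER_CUBIC)
o=np.zeros((600,800,3),np.uint8)
o[:300,:500]=r(S[145:295,140:390],500,300);o[:300,500:]=r(D[215:305,190:280],300,300);o[300:,:400]=r(W,400,300);o[300:,400:]=r(S[225:300,310:410],400,300)
cv2.imwrite('pics/w12.png',o)"
```

```text
position: [0.4942, -0.3875, 0.0166]
contact_force: [-0.3, -0.0, 0.0]
opening: 0.65
position: [0.4952, -0.3883, 0.1716]
contact_force: [1.5, -0.9, 0.1]
opening: 0.645
time: 31.57
position: [0.3935, -0.3878, 0.1671]
contact_force: [-0.2, 0.7, -0.1]
opening: 0.648
```

View pics/w12.png

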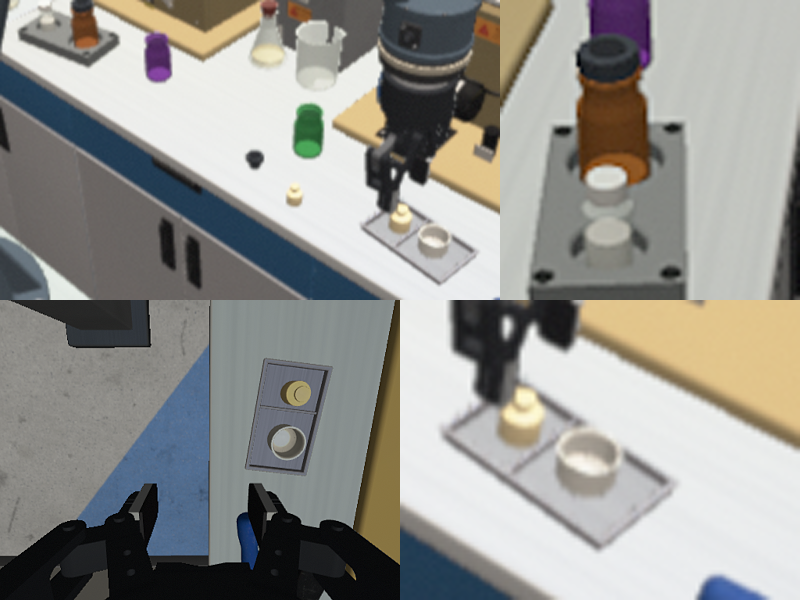

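```bash
python3 -c "
from h import *
from station import robot
st(); print(robot.close_job())"
```

```text
t 31.72 pos [ 0.395  -0.3873  0.1667] q [-0.78  0.34 -0.03  1.2   0.    0.8 ] F [-0.4  0.3 -0.7] open 0.648
the job is handed in; nothing more can be done
None
```

Both kits are made up and the job is handed in, at 31.7 s of the 134 s allowed. No verdict was reported.

**Sampling kit:** The amber bottle is in the large hole and the white-capped vial in the small one. Each met the floor within about a millimetre of the height worked out for it. The large stopper is in the neck, and its contact height (TCP 0.0821 m) matched the 0.082 m predicted for its head resting on the rim. The last pictures show all three upright.

**Gravimetric kit:** The larger weight is upright on the floor of the narrow compartment. It measured at y ≈ 0.0325 m in the tray frame, a little towards the divider but within the 0.026–0.051 m range. The crucible is upright on the floor of the wide compartment, released at its centre.

**Spares:** The robot never touched the spare stopper or spare weight. The last picture shows both standing, with no visible shift, though I did not measure their final positions.

**Limits of the checks:**
- **Camera disagreement:** The cameras differed by about 2–5 mm on some points, such as the tray's y and the bottle's position. I did not resolve this, since it was within the clearances.
- **Weight grip reading:** The gripper opening on the weight suggested about 26 mm instead of 28 mm. That is still clearly not the 22 mm spare.
- **Not measured at the end:** I did not measure the final tilts, or the exact centring of the bottle, vial and stopper; I judged them from the pictures and contact heights.

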